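# Shut the peg tray under the glass shelf

## Task

The white peg tray under the glass shelf has been left pulled out with its blue lid standing up. With your fingertips, without gripping or lifting anything, push the lid down from its outer side until it lies flat, and only then gently (no slamming or ramming) push the tray in until it is fully home under the glass. Leave the things on the shelf and around it where they stand.

Things in the scene. Friction and masses are not known exactly. Their poses are not given: they have to be found in the camera images.
- shelf: Glass shelf unit fixed to the worktop, on two steel end brackets. Origin on the worktop (z = 0) under the middle of the glass; x points to its back, away from its front edge, y to its left, z up. The unit is turned by its yaw. Glass 220 mm in x, 420 mm in y, underside 92 mm and top 100 mm above the worktop; brackets 8 mm thick at y = +-185 mm. The tray runs under the middle.
- tray (a joint): Slide of the white peg tray along the shelf's x, in m: 0 = fully home (its front face then stands 15 mm in front of the glass edge), grows as it is pulled out towards the robot; stop at 0.2. Starts 0.105 to 0.14. Friction about 2 N, stays where it is left, no spring or latch.
- tray_front (a point): Middle of the tray's flat upright front panel, on its outer face, 45 mm above the worktop; moves with the tray; axes parallel to the shelf's (x points into the tray). Panel 164 mm wide in y, from 12 to 78 mm above the worktop, 6 mm thick. The tray behind it is 196 mm long, 150 mm wide, rim 70 mm above the worktop; the front 100 mm is the lidded compartment, full of clothes pegs.
- lid (a joint): Hinge of the blue lid, in rad: 0 = lying flat and shut on the tray, 1.57 = standing upright, above that it leans outwards to the shelf's +y side; stop at 2.0. Starts 1.15 to 1.75. A stiff friction hinge (about 0.075 N m): it stays at any angle and does not fall shut; it has to be pushed the whole way down.
- lid_hinge (a point): Middle of the lid's hinge line, which runs along the shelf's x on the tray's left (+y) rim, 70 mm above the worktop and 52 mm behind the front face (72 mm to +y of the tray's middle); moves with the tray; axes parallel to the shelf's.
- lid_edge (a point): Middle of the lid's free edge, 142 mm from the hinge line; turns with the lid: its +z is the normal of the outer face (up when shut), its +y points to the hinge. Lid 88 mm along the hinge, 142 mm across, 5 mm thick; shut, it reaches from the +y rim to the -y rim and its top is 75 mm above the worktop.
- lid_liner: Grey pad, 62 x 108 x 3 mm, on the inner side of the lid (the side that faces the pegs when shut); origin at the middle of the lid's inner face. Not to be touched.
- bottle: Pump-top white bottle, 68 mm diameter, 201 mm high, loose on the glass; origin at the middle of its base.
- scoop: Stainless scoop, cup 52 mm diameter and 34 mm high with a flat handle 85 mm long along its +x, loose on the glass; origin at the middle of the cup's base.
- peg_pot: Green plastic pot of clothes pegs, 86 mm diameter at the rim, about 102 mm high with pegs, loose on the glass; origin at the middle of its base.
- tumbler: Blue ceramic tumbler, 74 mm diameter, 100 mm high, loose on the glass; origin at the middle of its base.
- soap_jar: Glass jar with an orange cap, 72 mm diameter, 90 mm high, loose on the worktop to the right; origin at the middle of its base.
- brush: Brush 180 mm long lying on the worktop to the left; origin under its middle.
Things that resemble listed ones, but are neither listed nor needed, are in the scene too. Leave any green or orange look-alike of the bottle alone.

How it is judged:
On the way, in this order (a step that is already met when the one before it is completed fails the run):
1. the blue lid is pushed down flat (under 0.06 rad) while the tray is still out (value of joint lid below 0.06 rad and value of joint tray above 0.08 m), for 0.2 s.
2. the tray is pushed fully home (within 5 mm) with the lid flat (value of joint lid below 0.06 rad and value of joint tray below 0.005 m), for 0.2 s.
At the end, for the whole second after the job is handed in: The tray is home within 5 mm and at rest, the lid lies flat within 0.06 rad, and the six loose things stand within 20 mm of where they began, upright within 0.25 rad (all of step 2 and velocity of joint tray between -0.01 and 0.01 m/s and distance of each of bottle, scoop, peg_pot, tumbler, soap_jar, brush from where it was at the start of the episode below 0.02 m and angle between each of bottle, scoop, peg_pot, tumbler, soap_jar's own z axis and vertical below 0.25 rad); the robot touches nothing.
It fails at once if the tray is pushed under the glass (less than 80 mm out) with its lid still up (over 0.25 rad) (value of joint tray below 0.08 m and value of joint lid above 0.25 rad).
It fails at once if the tray is slammed (faster than 0.5 m/s), or the tray, lid or shelf is pushed by the fingers with over 45 N (velocity of joint tray below -0.5 m/s or contact force between the fingers and shelf above 45 N).
It fails at once if the tray is pulled farther out, past 175 mm (value of joint tray above 0.175 m).
It fails at once if the lid is pinched or lifted: over 2 N from the fingers on the pad of its inner side (contact force between the fingers and lid_liner above 2 N).
It fails at once if a bystander is moved by more than 30 mm, lifted or knocked over (distance of any of bottle, scoop, peg_pot, tumbler, soap_jar, brush from where it was at the start of the episode above 0.03 m or angle between any of bottle, scoop, peg_pot, tumbler, soap_jar's own z axis and vertical above 0.35 rad).
It also fails if it takes over 45 s, if anything falls off the work surface, if the arm or the gripper's body presses on something with over 40 N, if the wrist force passes 120 N, or if a joint passes its speed limit or range.

## Robot

A 7-joint arm with a two-finger parallel gripper is mounted at the origin on the work surface. World frame = base frame: x ahead of the robot, y to its left, z up, the work surface at z = 0. Lengths are in m, angles in rad, forces in N, time in s.
With the tool pointing down it reaches from about 0.4 to 0.875 m from the base axis. Payload 19.3 kg.
Tool frame: the origin (TCP) lies at the very end of the fingers, on their centre line; the grasp point (between the pads) lies 19 mm behind it; z points along the fingers, y is the line along which they close (so a half turn about z gives the same grasp; the last joint's range is limited). The gripper opens to 85 mm and grips with 20 to 120 N. Pads are 22 mm wide; open, the fingers measure 114 mm over their backs; the gripper's body (76 mm by 85 mm) begins 54 mm behind the grasp point. The pads swing forward as they close: fully open they stand 13 mm farther back than shut.
Start: joints at [1.277, 0.521, -0.036, 1.599, 0.021, 1.021, -0.113], TCP at [0.139, -0.609, 0.206] pointing down, gripper open.
Joint ranges: [-2.91, 2.91], [-0.3, 2.13], [-1.5, 1.42], [0.17, 2.43], [-1.26, 4.41], [0.16, 1.93], [-2.52, 2.52]. Speed limits (rad/s): [1.89, 1.89, 2.39, 2.39, 3.01, 3.01, 3.01].

## Interface

Orientations are given as [roll, pitch, yaw] about the fixed x, y, z axes, in that order (R = Rz(yaw) Ry(pitch) Rx(roll)).
In Python, from workcell import monitor, optics, job_done gives the robot as it stands.
- The arm moves only by the shell command python3 -m handwheel 'ROWS' [FORCE]. ROWS is JSON, a list of rows, each an object of numbers: "dx", "dy", "dz": the shift along the tool's x, y, z in cm; "wx", "wy", "wz": the turn, a rotation vector about the tool's x, y, z in rad; "claw": the opening in per cent of the stroke, from 0 (shut) to 100 (fully open). A call has 1 to 8 rows; each row shifts and turns the commanded pose from where the row before left it, along the tool's axes as they then stand; what a row does not reach is not made up. A row lasts 1/8 s, in which the tool goes at most 62.5 mm and 10.7 degrees, less where a joint would pass 70% of its speed; a pose out of reach is approached as far as the arm can. A call with a gripper value outside its range is refused whole. The fingers move at their own pace and stop on an object; FORCE is the grip in N (left out, the last holds). Time passes only in rows, so rows that do not move let the fingers close. It gives the time, the measured TCP pose, the force, the opening and the grip force at its end, in the units of the state.
- monitor.observe(): the state, without advancing time (a new reading comes with each control period).
- optics.grab_frame(name): name is "scene" or "side" or "wrist"; returns a dict with "frame" (480x640x3 uint8, blue, green, red), "fovy" (degrees; the focal length in pixels is half the picture's height over the tangent of half this angle, whatever the lens; pixels are square), "cx", "cy" (the principal point, pixels), "R" (3x3) and "t" (3): a world point X has camera coordinates R X + t. Camera axes: x right, y down, z forward; pixel columns grow to the right and rows downward; lengths in m; the calibration is good to about 2 mm. A picture is of the moment at which its call begins. There is no depth.
- job_done(): hands the job in; it is judged then, once.
Trained networks look in the newest picture that a camera, given by its name, has taken for a name from the list of things; names that differ only in an ending like _2 or _b are one class to them, and where a whole thing is asked for, a point or a joint stands for the part that bears it (a point fixed in the world has none). Each returns a list of dicts, best first, with "p" (0 to 1); they miss things now and then, are a little off and sometimes report something else, mostly with a low value. They report only what shows in the picture. A call takes as long as a camera call. They do not tell look-alikes from the thing itself.
- optics.masks_of(name, camera): "region" (480x640 bool, what is visible of it) and "rect" ([left, top, width, height] in pixels, round what is visible of it).
The state is a dict: "clock": time; "qpos": joint angles; "qd": joint speeds; "joint_efforts": joint torques, N m; "position": TCP position; "tool_rot": TCP orientation; "force": force on the tool from outside, world axes, zero at the start; "moment": the same for the moment, N m; "grip_width": finger opening in m; "finger_force": force on a finger pad.
Only numpy, scipy, OpenCV 4.12 (cv2) and the standard library are available. Lean on these libraries where they do the work, as an engineer would, in place of code of your own. Each camera call takes 0.05 s, during which the arm holds its last target. There are 200 camera calls.

## Working session

There is one attempt and no reset: what is moved stays moved. The work goes in short steps, Python scripts to look and compute and a shell command to move; the robot and the scene stay as the last step left them, time stands still between calls to the robot, and variables do not carry over. Pictures are saved under pics/ and viewed, at most 10 in all, crops included, and the job is handed in when it is done.

```bash
mkdir -p pics; ls
python3 - <<'E'
from workcell import monitor, optics
import cv2,pickle,numpy as np
s=monitor.observe();print({k:np.round(v,3).tolist() for k,v in s.items()})
D={}
for c in("scene","side"):
    f=optics.grab_frame(c);D[c]=f;cv2.imwrite(f"pics/{c}0.png",f["frame"])
    print(c,f["fovy"],f["cx"],f["cy"],np.round(f["R"],3).tolist(),np.round(f["t"],3).tolist())
    for n in("tray_front","lid","lid_liner","bottle","scoop","peg_pot","tumbler","soap_jar","brush","shelf"):
        m=optics.masks_of(n,c);D[c,n]=m
        print(n,[(round(float(x["p"]),2),list(x["rect"])) for x in m][:4])
pickle.dump(D,open("d0.pkl","wb"))
E
```

```text
pics
{'clock': 0.0, 'qpos': [1.277, 0.522, -0.036, 1.6, 0.021, 1.021, -0.113], 'qd': [-0.0, 0.001, 0.001, -0.001, 0.001, -0.001, -0.0], 'joint_efforts': [0.003, -92.712, 1.982, -36.993, 0.018, 0.008, 0.0], 'position': [0.139, -0.609, 0.206], 'tool_rot': [-3.141, 0.0, 0.224], 'force': [-0.017, -0.115, 0.689], 'moment': [-0.01, 0.009, -0.003], 'finger_force': 0.0, 'grip_width': 0.085}
scene 50.05743504673026 317.09995240362264 235.6420397434107 [[-0.343, 0.939, 0.016], [0.736, 0.279, -0.617], [-0.584, -0.199, -0.787]] [0.23, -0.359, 1.85]
tray_front [(0.81, [328.7, 219.5, 64.8, 53.5])]
lid [(0.67, [372.4, 219.1, 17.1, 48.5])]
lid_liner []
bottle [(0.93, [283.2, 184.6, 23.9, 48.2]), (0.88, [298.3, 216.7, 24.5, 67.6]), (0.6, [232.5, 178.2, 24.3, 59.9]), (0.47, [231.7, 221.2, 178.6, 148.1])]
scoop [(0.32, [297.1, 217.0, 25.0, 70.8])]
peg_pot [(0.63, [262.9, 225.8, 32.2, 46.1])]
tumbler [(0.81, [362.5, 280.2, 32.6, 37.0])]
soap_jar [(0.82, [195.3, 179.3, 24.3, 29.1])]
brush [(0.98, [471.7, 242.2, 18.6, 52.9]), (0.46, [232.7, 217.5, 181.2, 153.9])]
shelf []
side 54.52851273395284 326.7725872825282 238.57469395799987 [[0.988, -0.155, -0.012], [-0.121, -0.722, -0.681], [0.097, 0.674, -0.732]] [-0.572, 0.092, 1.235]
tray_front [(0.6, [296.4, 152.9, 46.6, 93.6])]
lid [(0.81, [298.4, 154.3, 35.1, 40.1])]
lid_liner [(0.9, [304.8, 161.4, 25.7, 27.5])]
bottle [(0.9, [291.9, 234.2, 29.0, 59.3]), (0.83, [366.6, 156.4, 28.7, 58.8])]
scoop [(0.54, [363.2, 182.1, 49.5, 9.3])]
peg_pot [(0.7, [362.6, 207.3, 41.9, 49.8])]
tumbler [(0.95, [364.9, 135.3, 27.5, 39.5])]
soap_jar []
brush [(0.91, [240.6, 146.6, 58.8, 14.4]), (0.51, [292.9, 152.9, 50.6, 91.8])]
shelf []
```

Run:
```python
import cv2
for c,(x,y,w,h) in {"scene":(180,150,330,240),"side":(220,110,260,200)}.items():
    im=cv2.imread(f"pics/{c}0.png")[y:y+h,x:x+w]
    k=800/w if 800/w*h<600 else 600/h
    cv2.imwrite(f"pics/{c}0c.png",cv2.resize(im,(int(w*k),int(h*k)),interpolation=cv2.INTER_CUBIC));print(c,k)
```

```text
scene 2.4242424242424243
side 3.0
```

View pics/scene0c.png

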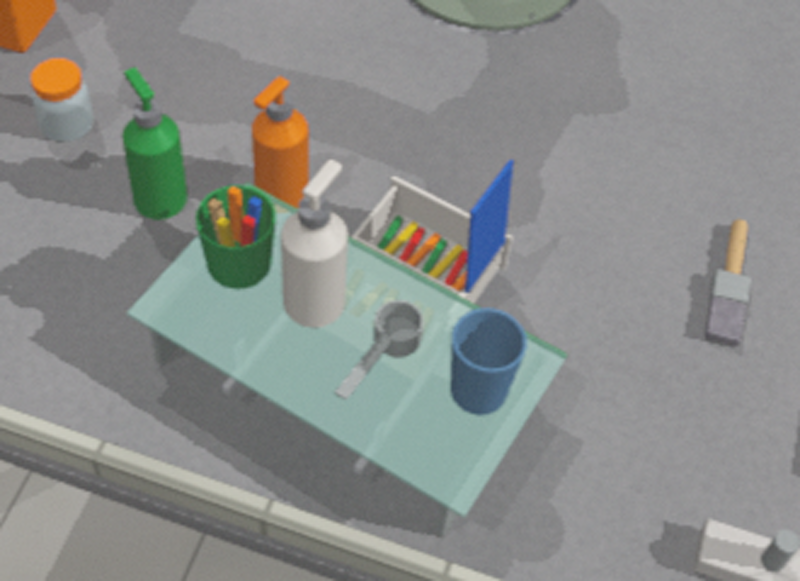

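View pics/side0c.png

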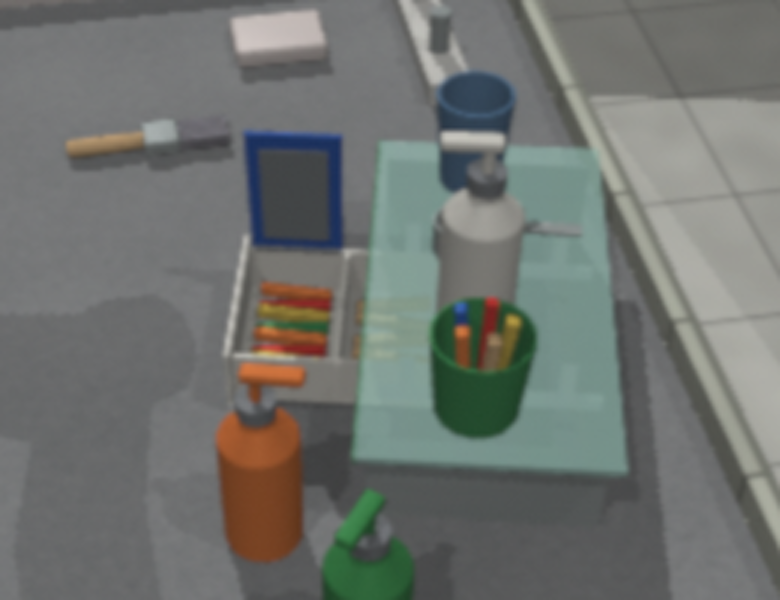

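```bash
cat > fit.py <<'E'
import pickle,numpy as np
from scipy.optimize import least_squares
D=pickle.load(open("d0.pkl","rb"))
def proj(c,X):
    f=D[c];k=240/np.tan(np.radians(f["fovy"]/2));p=np.atleast_2d(X)@np.array(f["R"]).T+f["t"]
    return np.c_[f["cx"]+k*p[:,0]/p[:,2],f["cy"]+k*p[:,1]/p[:,2]]
def S2W(p,P):
    x,y,a=p[:3];P=np.atleast_2d(P);c,s=np.cos(a),np.sin(a)
    return np.c_[x+c*P[:,0]-s*P[:,1],y+s*P[:,0]+c*P[:,1],P[:,2]]
def pts(p):
    t,th=p[3:5];xf=-.125-t
    L=lambda dx,r:[xf+dx,.072-r*np.cos(th),.0725+r*np.sin(th)]
    return S2W(p,[[.11,-.21,.1],[-.11,-.21,.1],[-.11,.21,.1],[.11,.21,.1],[xf,-.082,.078],L(.008,.142),L(.096,.142),L(.096,0),L(.008,0)])
E
python3 - <<'E'
from fit import *
n=np.nan
sc=np.array([[130,312],[250,185],[566,353],[465,515],[397,178],[512,162],[474,201],[469,289],[n,n]])/2.4242+[180,150]
sd=np.array([[627,470],[353,465],[380,142],[598,150],[230,356],[246,131],[342,133],[342,248],[252,245]])/3+[220,110]
def r(p):
    X=pts(p);e=np.r_[(proj("scene",X)-sc).ravel(),(proj("side",X)-sd).ravel()]
    return e[np.isfinite(e)]
best=min((least_squares(r,[.6,-.1,a,.12,1.4],loss="soft_l1") for a in(0,1,-1,2)),key=lambda s:s.cost)
p=best.x;print(p.round(4),best.cost);X=pts(p);print(X.round(3).tolist())
print((proj("scene",X)-sc).round(1).tolist(),(proj("side",X)-sd).round(1).tolist())
np.save("p.npy",p)
# object positions: ray through mask bottom-centre is crude; use rect centre at mid height
def ray(c,u,z):
    f=D[c];k=240/np.tan(np.radians(f["fovy"]/2));R=np.array(f["R"]);C=-R.T@f["t"]
    d=R.T@np.array([(u[0]-f["cx"])/k,(u[1]-f["cy"])/k,1]);return (C+d*(z-C[2])/d[2]).round(3).tolist()
for nme,z in(("bottle",.2),("bottle",.1),("tumbler",.15),("peg_pot",.15),("soap_jar",.045),("brush",.01)):
  for c in("scene","side"):
    for m in D[c,nme][:3]:
        x,y,w,h=m["rect"];print(nme,z,c,[int(x+w/2),int(y+h/2)],ray(c,(x+w/2,y+h/2),z))
f=D["scene"]
E
```

```text
[ 0.7391  0.0374 -0.2334  0.1068  1.5187] 20.70470656254508
[[0.797, -0.192, 0.1], [0.583, -0.141, 0.1], [0.681, 0.267, 0.1], [0.895, 0.216, 0.1], [0.495, 0.011, 0.078], [0.536, 0.152, 0.214], [0.622, 0.132, 0.214], [0.624, 0.139, 0.072], [0.538, 0.159, 0.072]]
[[-1.7, -0.1], [-1.8, -1.6], [0.6, 0.2], [-0.2, 0.2], [-1.9, -1.6], [-0.2, -2.1], [-1.2, 3.9], [-2.2, 0.8], [nan, nan]] [[0.4, -0.2], [-0.5, -3.4], [-0.7, -1.8], [0.1, -1.7], [-2.4, -1.0], [-1.0, -1.4], [0.2, -0.8], [0.3, -0.4], [-0.1, -0.7]]
bottle 0.2 scene [295, 208] [0.594, -0.093, 0.2]
bottle 0.2 scene [310, 250] [0.709, -0.007, 0.2]
bottle 0.2 scene [244, 208] [0.64, -0.219, 0.2]
bottle 0.2 side [306, 263] [0.503, -0.22, 0.2]
bottle 0.2 side [380, 185] [0.718, 0.0, 0.2]
bottle 0.1 scene [295, 208] [0.513, -0.127, 0.1]
bottle 0.1 scene [310, 250] [0.639, -0.032, 0.1]
bottle 0.1 scene [244, 208] [0.564, -0.265, 0.1]
bottle 0.1 side [306, 263] [0.509, -0.136, 0.1]
bottle 0.1 side [380, 185] [0.752, 0.113, 0.1]
tumbler 0.15 scene [378, 298] [0.752, 0.188, 0.15]
tumbler 0.15 side [378, 155] [0.76, 0.188, 0.15]
peg_pot 0.15 scene [279, 248] [0.698, -0.099, 0.15]
peg_pot 0.15 side [383, 232] [0.702, -0.11, 0.15]
soap_jar 0.045 scene [207, 193] [0.509, -0.423, 0.045]
brush 0.01 scene [481, 268] [0.463, 0.429, 0.01]
brush 0.01 scene [323, 294] [0.706, 0.031, 0.01]
brush 0.01 side [270, 153] [0.454, 0.437, 0.01]
brush 0.01 side [318, 198] [0.582, 0.188, 0.01]
```

The picture shows the lid, a blue plate, at about scene (372–390, 219–268). It stands about upright on the tray's left rim. The tray is about 0.107 m out. The orange and green look-alike bottles are at scene (295,208) and (244,208), and the white bottle on the glass at (310,250) is the listed one. I only need the tray and lid, and each of those is unique. First I go up and around with the fingers shut.

```bash
python3 -m handwheel '[{"dz":-6,"claw":0},{"dz":-6,"claw":0},{"dx":4.9,"dy":-3.4,"claw":0},{"dx":4.9,"dy":-3.4,"claw":0},{"dx":4.9,"dy":-3.4,"claw":0},{"dx":4.9,"dy":-3.4,"claw":0},{"dx":4.9,"dy":-3.4,"claw":0},{"dx":4.9,"dy":-3.4,"claw":0}]' 40
python3 - <<'E'
from fit import *
p=np.load("p.npy")
import cv2
im=D["scene"]["frame"].copy();im2=D["side"]["frame"].copy()
def box(p,x0,x1,y0,y1,z0,z1): return S2W(p,[[x,y,z] for x in(x0,x1) for y in(y0,y1) for z in(z0,z1)])
def W2S(X):
    d=np.array(X)[:2]-p[:2];c,s=np.cos(p[2]),np.sin(p[2]);return (c*d[0]+s*d[1],-s*d[0]+c*d[1])
m=D["side","scoop"][0]["region"];v,u=np.nonzero(m);print(u.min(),u.max())
def ray(c,u,z):
    f=D[c];k=240/np.tan(np.radians(f["fovy"]/2));R=np.array(f["R"]);C=-R.T@f["t"]
    d=R.T@np.array([(u[0]-f["cx"])/k,(u[1]-f["cy"])/k,1]);return C+d*(z-C[2])/d[2]
print("scoop rim",W2S(ray("scene",(398/2.424+180,318/2.424+150),.134)))
print("orange top",W2S(ray("scene",(281/2.424+180,110/2.424+150),.16)))
t,th=p[3:5];xf=-.125-t
o=[]
for c,(x,y,w,h),k in(("scene",(300,190,140,110),4),("side",(270,130,140,110),4)):
    im=cv2.resize(D[c]["frame"][y:y+h,x:x+w],None,fx=k,fy=k,interpolation=cv2.INTER_CUBIC)
    q=((proj(c,pts(p))-[x,y]+.5)*k).astype(int)
    for i,j in((1,2),(5,6),(6,7),(7,8),(8,5)):cv2.line(im,tuple(map(int,q[i])),tuple(map(int,q[j])),(0,255,255),1)
    F=((proj(c,S2W(p,[[xf,-.082,.078],[xf,.082,.078],[xf,.082,.012],[xf,-.082,.012]]))-[x,y]+.5)*k).astype(int)
    cv2.polylines(im,[F.reshape(-1,1,2).astype(np.int32)],True,(255,0,255),1);o.append(im)
cv2.imwrite("pics/ov.png",cv2.resize(np.hstack(o),(800,314)))
E
```

```text
364 412
scoop rim (np.float64(-0.027593896164267634), np.float64(0.04768435796949696))
orange top (np.float64(-0.18114516811555348), np.float64(-0.20798453572336772))schema error: expected keys dx, dy, dz, wx, wy, wz, claw
```

View pics/ov.png

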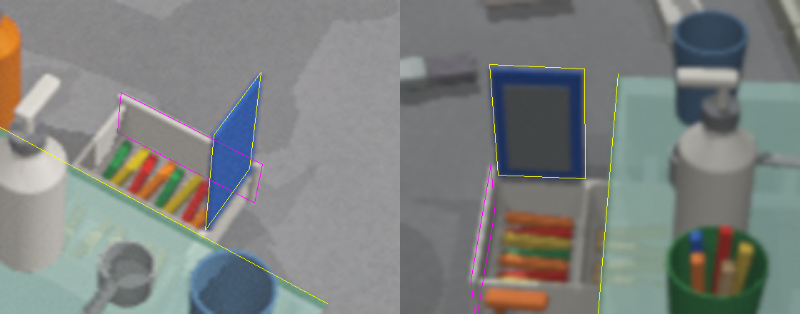

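The overlay matches in both views: the lid outline in scene and side, and the tray front panel. The pose is good to a few mm. The move was refused because each row must carry all seven keys.

```bash
python3 -m handwheel '[{"dx":0,"dy":0,"dz":-6,"wx":0,"wy":0,"wz":0,"claw":0},{"dx":0,"dy":0,"dz":-6,"wx":0,"wy":0,"wz":0,"claw":0},{"dx":4.9,"dy":-3.4,"dz":0,"wx":0,"wy":0,"wz":0,"claw":0},{"dx":4.9,"dy":-3.4,"dz":0,"wx":0,"wy":0,"wz":0,"claw":0},{"dx":4.9,"dy":-3.4,"dz":0,"wx":0,"wy":0,"wz":0,"claw":0},{"dx":4.9,"dy":-3.4,"dz":0,"wx":0,"wy":0,"wz":0,"claw":0},{"dx":4.9,"dy":-3.4,"dz":0,"wx":0,"wy":0,"wz":0,"claw":0},{"dx":4.9,"dy":-3.4,"dz":0,"wx":0,"wy":0,"wz":0,"claw":0}]' 40
```

```text
clock: 2.1
position: [0.3811, -0.3437, 0.3265]
tool_rot: [3.141, -0.0, 0.224]
force: [1.2, -2.0, 0.6]
grip_width: 0.0001
finger_force: 0.0
```

```bash
python3 -m handwheel '[{"dx":3.4,"dy":-5.1,"dz":0,"wx":0,"wy":0,"wz":0,"claw":0},{"dx":3.4,"dy":-5.1,"dz":0,"wx":0,"wy":0,"wz":0,"claw":0},{"dx":3.4,"dy":-5.1,"dz":0,"wx":0,"wy":0,"wz":0,"claw":0},{"dx":3.4,"dy":-5.1,"dz":0,"wx":0,"wy":0,"wz":0,"claw":0},{"dx":3.4,"dy":-5.1,"dz":0,"wx":0,"wy":0,"wz":0,"claw":0},{"dx":3.4,"dy":-5.1,"dz":0,"wx":0,"wy":0,"wz":0,"claw":0},{"dx":3.4,"dy":-5.1,"dz":0,"wx":0,"wy":0,"wz":0,"claw":0},{"dx":3.4,"dy":-5.1,"dz":0,"wx":0,"wy":0,"wz":0,"claw":0}]'
python3 -m handwheel '[{"dx":3.4,"dy":-5.1,"dz":0,"wx":0,"wy":0,"wz":0,"claw":0},{"dx":3,"dy":-4.5,"dz":0,"wx":0,"wy":0,"wz":0,"claw":0},{"dx":0,"dy":0,"dz":0,"wx":0,"wy":0,"wz":-0.18,"claw":0},{"dx":0,"dy":0,"dz":0,"wx":0,"wy":0,"wz":-0.18,"claw":0},{"dx":0,"dy":0,"dz":0,"wx":0,"wy":0,"wz":-0.18,"claw":0},{"dx":0,"dy":0,"dz":0,"wx":0,"wy":0,"wz":-0.18,"claw":0},{"dx":0,"dy":0,"dz":0,"wx":0,"wy":0,"wz":-0.18,"claw":0},{"dx":0,"dy":0,"dz":0,"wx":0,"wy":0,"wz":-0.18,"claw":0}]'
cat > where.py <<'E'
from fit import *
from workcell import monitor
p=np.load("p.npy");s=monitor.observe();d=np.array(s["position"])[:2]-p[:2];c,S=np.cos(p[2]),np.sin(p[2])
print("shelf frame x,y,z mm",(1e3*np.array([c*d[0]+S*d[1],-S*d[0]+c*d[1],s["position"][2]])).round(1),"rpy",np.round(s["tool_rot"],3),"yaw err",round(s["tool_rot"][2]-p[2]-np.pi/2,3),"q",np.round(s["qpos"],2),"F",np.round(s["force"],1))
E
python3 where.py
```

```text
clock: 3.1
position: [0.5553, 0.1147, 0.3264]
tool_rot: [3.141, -0.0, 0.223]
force: [0.8, -0.1, 0.3]
grip_width: 0.0001
finger_force: 0.0
clock: 4.1
position: [0.5959, 0.2206, 0.3262]
tool_rot: [-3.142, 0.0, 1.31]
force: [-1.1, -0.5, 0.3]
grip_width: -0.0
finger_force: 0.0
shelf frame x,y,z mm [-181.7  145.2  326.2] rpy [-3.142  0.     1.31 ] yaw err -0.028 q [ 0.01  0.53 -0.73  1.38  0.35  1.36 -0.99] F [-1.1 -0.5  0.3]
```

```bash
python3 -m handwheel '[{"dx":0,"dy":0,"dz":4.6,"wx":0,"wy":0,"wz":-0.028,"claw":0},{"dx":0,"dy":0,"dz":4.6,"wx":0,"wy":0,"wz":0,"claw":0},{"dx":0,"dy":0.2,"dz":4.6,"wx":0,"wy":0,"wz":0,"claw":0},{"dx":-2,"dy":0,"dz":0.2,"wx":0,"wy":0,"wz":0,"claw":0},{"dx":-2,"dy":0,"dz":0,"wx":0,"wy":0,"wz":0,"claw":0},{"dx":-1,"dy":0,"dz":0,"wx":0,"wy":0,"wz":0,"claw":0},{"dx":-1,"dy":0,"dz":0,"wx":0,"wy":0,"wz":0,"claw":0},{"dx":0,"dy":0,"dz":0,"wx":0,"wy":0,"wz":0,"claw":0}]'; python3 where.py
```

```text
clock: 5.1
position: [0.5839, 0.1612, 0.1869]
tool_rot: [3.141, -0.0, 1.331]
force: [-0.6, -0.1, 0.4]
grip_width: -0.0002
finger_force: 0.0
shelf frame x,y,z mm [-179.6   84.6  186.9] rpy [ 3.141 -0.     1.331] yaw err -0.007 q [ 0.11  0.59 -0.71  1.65  0.43  1.06 -0.97] F [-0.6 -0.1  0.4]
```

```bash
python3 -m handwheel '[{"dx":-2,"dy":0,"dz":0.3,"wx":0,"wy":0,"wz":0,"claw":0},{"dx":-1.9,"dy":0,"dz":0.5,"wx":0,"wy":0,"wz":0,"claw":0},{"dx":-1.6,"dy":0,"dz":0.7,"wx":0,"wy":0,"wz":0,"claw":0},{"dx":-1.5,"dy":0,"dz":0.9,"wx":0,"wy":0,"wz":0,"claw":0},{"dx":-1.3,"dy":0,"dz":1.1,"wx":0,"wy":0,"wz":0,"claw":0},{"dx":-1.1,"dy":0,"dz":1.3,"wx":0,"wy":0,"wz":0,"claw":0},{"dx":0,"dy":0,"dz":0,"wx":0,"wy":0,"wz":0,"claw":0}]'; python3 where.py
python3 - <<'E'
from workcell import optics
import cv2
o=[]
for c,(x,y,w,h) in(("scene",(270,170,160,130)),("side",(230,110,160,130))):
    o.append(cv2.resize(optics.grab_frame(c)["frame"][y:y+h,x:x+w],(400,325),interpolation=cv2.INTER_CUBIC))
cv2.imwrite("pics/p1.png",cv2.hconcat(o))
E
```

```text
clock: 5.98
position: [0.5607, 0.0697, 0.137]
tool_rot: [-3.14, 0.001, 1.331]
force: [0.4, 0.2, 0.1]
grip_width: -0.0001
finger_force: 0.0
shelf frame x,y,z mm [-181.    -9.8  137. ] rpy [-3.140e+00  1.000e-03  1.331e+00] yaw err -0.006 q [ 0.25  0.59 -0.69  1.8   0.46  0.92 -0.88] F [0.4 0.2 0.1]
```

View pics/p1.png

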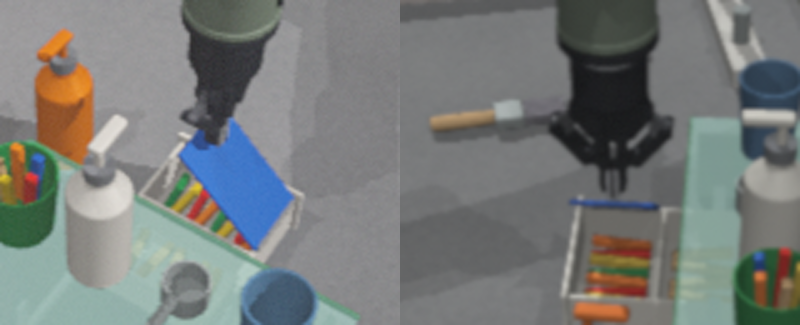

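The lid is about half-way down: it's the blue plate at left (180–290, 120–250), with the fingers on its outer face. I continue along the arc.

```bash
python3 -m handwheel '[{"dx":-0.6,"dy":0,"dz":0.8,"wx":0,"wy":0,"wz":0,"claw":0},{"dx":-0.6,"dy":0,"dz":1,"wx":0,"wy":0,"wz":0,"claw":0},{"dx":-0.4,"dy":0,"dz":1,"wx":0,"wy":0,"wz":0,"claw":0},{"dx":-0.3,"dy":0,"dz":1.1,"wx":0,"wy":0,"wz":0,"claw":0},{"dx":-0.2,"dy":0,"dz":1.1,"wx":0,"wy":0,"wz":0,"claw":0},{"dx":-0.1,"dy":0,"dz":0.8,"wx":0,"wy":0,"wz":0,"claw":0},{"dx":0,"dy":0,"dz":0,"wx":0,"wy":0,"wz":0,"claw":0}]'; python3 where.py
python3 -m handwheel '[{"dx":0,"dy":0,"dz":0.2,"wx":0,"wy":0,"wz":0,"claw":0},{"dx":0,"dy":0,"dz":0.1,"wx":0,"wy":0,"wz":0,"claw":0}]'; python3 where.py
```

```text
clock: 6.95
position: [0.5558, 0.0493, 0.0796]
tool_rot: [-3.141, 0.0, 1.332]
force: [0.8, -0.3, 0.3]
grip_width: -0.0001
finger_force: 0.0
shelf frame x,y,z mm [-181.   -30.8   79.6] rpy [-3.141  0.     1.332] yaw err -0.005 q [ 0.26  0.66 -0.64  1.86  0.53  0.8  -0.9 ] F [ 0.8 -0.3  0.3]
clock: 7.2
position: [0.5563, 0.0494, 0.0774]
tool_rot: [3.141, -0.0, 1.332]
force: [-0.1, -1.1, -0.5]
grip_width: 0.0002
finger_force: 0.1
shelf frame x,y,z mm [-180.6  -30.6   77.4] rpy [ 3.141 -0.     1.332] yaw err -0.006 q [ 0.25  0.66 -0.64  1.86  0.54  0.8  -0.9 ] F [-0.1 -1.1 -0.5]
```

```bash
python3 -m handwheel '[{"dx":0,"dy":0,"dz":0.2,"wx":0,"wy":0,"wz":0,"claw":0},{"dx":0,"dy":0,"dz":0,"wx":0,"wy":0,"wz":0,"claw":0}]'
python3 -m handwheel '[{"dx":0,"dy":0,"dz":0.1,"wx":0,"wy":0,"wz":0,"claw":0},{"dx":0,"dy":0,"dz":0,"wx":0,"wy":0,"wz":0,"claw":0}]'; python3 where.py
```

```text
clock: 7.45
position: [0.5561, 0.0492, 0.0751]
tool_rot: [-3.142, 0.0, 1.332]
force: [0.1, -0.2, 0.9]
grip_width: -0.0002
finger_force: 0.0
clock: 7.7
position: [0.5561, 0.0492, 0.0742]
tool_rot: [-3.142, -0.0, 1.332]
force: [-1.1, 0.0, 0.5]
grip_width: -0.0001
finger_force: 0.0
shelf frame x,y,z mm [-180.7  -30.8   74.2] rpy [-3.142 -0.     1.332] yaw err -0.006 q [ 0.25  0.67 -0.63  1.86  0.54  0.79 -0.91] F [-1.1  0.   0.5]
```

```bash
python3 -m handwheel '[{"dx":0,"dy":0,"dz":0.2,"wx":0,"wy":0,"wz":0,"claw":0},{"dx":0,"dy":0,"dz":0,"wx":0,"wy":0,"wz":0,"claw":0}]'; python3 where.py
python3 - <<'E'
from workcell import optics
import cv2
o=[]
for c,(x,y,w,h) in(("scene",(310,190,96,78)),("side",(280,140,96,78))):
    o.append(cv2.resize(optics.grab_frame(c)["frame"][y:y+h,x:x+w],(400,325),interpolation=cv2.INTER_CUBIC))
cv2.imwrite("pics/p2.png",cv2.hconcat(o))
E
```

```text
clock: 7.95
position: [0.5561, 0.0493, 0.072]
tool_rot: [-3.141, 0.0, 1.332]
force: [0.2, 0.2, 0.2]
grip_width: 0.0005
finger_force: 0.0
shelf frame x,y,z mm [-180.8  -30.8   72. ] rpy [-3.141  0.     1.332] yaw err -0.006 q [ 0.25  0.67 -0.63  1.86  0.54  0.79 -0.91] F [0.2 0.2 0.2]
```

View pics/p2.png

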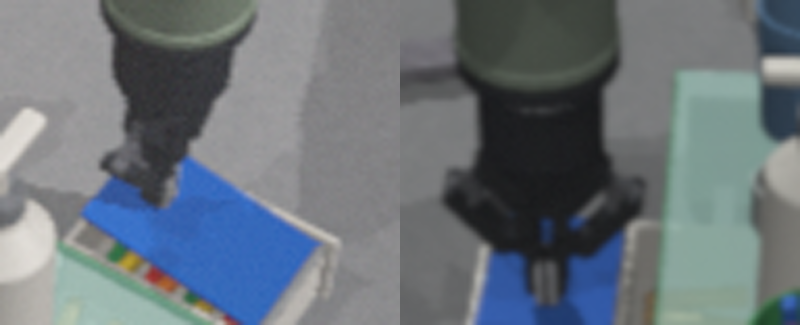

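The lid is nearly shut, but there's no firm resistance yet. I keep pressing down in small steps.

```bash
for i in 1; do python3 -m handwheel '[{"dx":0,"dy":0,"dz":0.2,"wx":0,"wy":0,"wz":0,"claw":0},{"dx":0,"dy":0,"dz":0,"wx":0,"wy":0,"wz":0,"claw":0}]' | grep -E "pos|^force"; done
python3 -m handwheel '[{"dx":0,"dy":0,"dz":0.2,"wx":0,"wy":0,"wz":0,"claw":0},{"dx":0,"dy":0,"dz":0,"wx":0,"wy":0,"wz":0,"claw":0}]' | grep -E "pos|^force"
```

```text
position: [0.5561, 0.0492, 0.0701]
force: [0.4, 0.6, 1.1]
position: [0.5561, 0.0493, 0.068]
force: [0.7, -0.1, 0.4]
```

```bash
python3 -m handwheel '[{"dx":0,"dy":0,"dz":0.2,"wx":0,"wy":0,"wz":0,"claw":0},{"dx":0,"dy":0,"dz":0,"wx":0,"wy":0,"wz":0,"claw":0}]' | grep -E "pos|^force"
python3 - <<'E'
from workcell import optics
from fit import *
import cv2
p=np.load("p.npy");o=[]
for c,(x,y,w,h) in(("scene",(310,190,96,78)),("side",(280,140,96,78))):
    im=cv2.resize(optics.grab_frame(c)["frame"][y:y+h,x:x+w],(400,325),interpolation=cv2.INTER_CUBIC)
    for th,col in((0,(0,255,255)),(.1,(255,0,255))):
        q=p.copy();q[4]=th;Q=((proj(c,pts(q))-[x,y]+.5)*4.1667).astype(np.int32)
        cv2.polylines(im,[Q[5:9].reshape(-1,1,2)],True,col,1)
    o.append(im)
cv2.imwrite("pics/p3.png",cv2.hconcat(o))
E
```

```text
position: [0.5561, 0.0493, 0.066]
force: [-0.1, -0.0, 1.0]
```

View pics/p3.png

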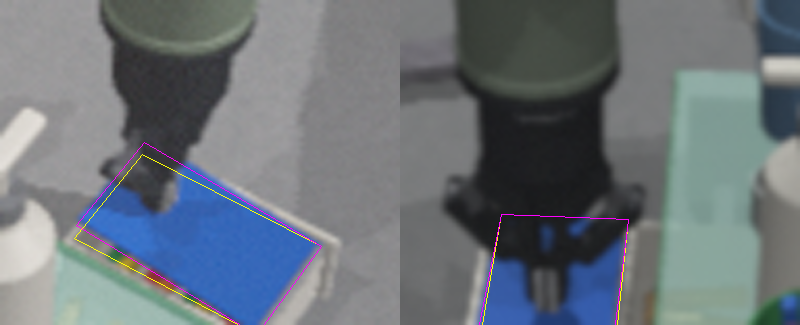

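The lid is still at about 0.1 rad, close to the magenta outline. The real tips sit somewhat behind the nominal TCP, so I go on down while watching force and lid.

```bash
python3 -m handwheel '[{"dx":0,"dy":0,"dz":0.3,"wx":0,"wy":0,"wz":0,"claw":0},{"dx":0,"dy":0,"dz":0,"wx":0,"wy":0,"wz":0,"claw":0}]' | grep -E "pos|^force"
python3 -m handwheel '[{"dx":0,"dy":0,"dz":0.3,"wx":0,"wy":0,"wz":0,"claw":0},{"dx":0,"dy":0,"dz":0,"wx":0,"wy":0,"wz":0,"claw":0}]' | grep -E "pos|^force"
cat > lid.py <<'E'
# fit lid angle: lid top-face polygon against blue mask in scene (front/rear part off the gripper)
from workcell import optics
from fit import *
import cv2
p=np.load("p.npy")
def est():
    im=optics.grab_frame("scene")["frame"][190:268,310:406].astype(int)
    b=((im[...,0]>im[...,2]+60)).astype(np.uint8)
    out=[]
    for th in np.arange(-.04,.3,.02):
        q=p.copy();q[4]=th;Q=((proj("scene",pts(q))-[310,190]+.5)*8-4).astype(np.int32)
        m=np.zeros(b.shape,np.uint8);cv2.fillPoly(m,[Q[5:9].reshape(-1,1,2)],1,shift=3)
        out.append(((b&m).sum()/((b|m).sum()),round(th,2)))
    return sorted(out)[::-1][:3]
if __name__=="__main__":print(est())
E
python3 lid.py
```

```text
position: [0.556, 0.0492, 0.063]
force: [0.3, 0.6, -0.3]
position: [0.556, 0.0493, 0.06]
force: [-0.2, 0.1, -0.3]
[(np.float64(0.8084147257700977), np.float64(0.1)), (np.float64(0.8084147257700977), np.float64(0.08)), (np.float64(0.7897091722595079), np.float64(0.06))]
```

```bash
python3 -m handwheel '[{"dx":0,"dy":0,"dz":0.3,"wx":0,"wy":0,"wz":0,"claw":0},{"dx":0,"dy":0,"dz":0,"wx":0,"wy":0,"wz":0,"claw":0}]' | grep -E "pos|^force"
python3 lid.py
python3 -m handwheel '[{"dx":0,"dy":0,"dz":0.3,"wx":0,"wy":0,"wz":0,"claw":0},{"dx":0,"dy":0,"dz":0,"wx":0,"wy":0,"wz":0,"claw":0}]' | grep -E "pos|^force"
python3 lid.py
```

```text
position: [0.556, 0.0493, 0.057]
force: [0.3, 1.1, -0.4]
[(np.float64(0.8031674208144797), np.float64(0.06)), (np.float64(0.8031674208144797), np.float64(0.04)), (np.float64(0.793567688855647), np.float64(0.1))]
position: [0.556, 0.0492, 0.054]
force: [-0.5, -0.3, 0.2]
[(np.float64(0.7947169811320755), np.float64(0.06)), (np.float64(0.7947169811320755), np.float64(0.04)), (np.float64(0.7888805409466566), np.float64(0.02))]
```

```bash
python3 -m handwheel '[{"dx":0,"dy":0,"dz":0.2,"wx":0,"wy":0,"wz":0,"claw":0},{"dx":0,"dy":0,"dz":0,"wx":0,"wy":0,"wz":0,"claw":0}]' | grep -E "pos|^force"
python3 -m handwheel '[{"dx":0,"dy":0,"dz":0.2,"wx":0,"wy":0,"wz":0,"claw":0},{"dx":0,"dy":0,"dz":0,"wx":0,"wy":0,"wz":0,"claw":0}]' | grep -E "pos|^force"
python3 lid.py
```

```text
position: [0.5561, 0.0493, 0.0521]
force: [0.1, 0.7, 0.1]
position: [0.5561, 0.0493, 0.0501]
force: [-0.3, 0.2, 0.1]
[(np.float64(0.7899159663865546), np.float64(0.0)), (np.float64(0.7899159663865546), np.float64(-0.02)), (np.float64(0.7826415094339623), np.float64(0.02))]
```

Run:
```python
from workcell import optics
import cv2
o=[]
for c,(x,y,w,h) in(("scene",(310,190,96,78)),("side",(280,140,96,78))):
    o.append(cv2.resize(optics.grab_frame(c)["frame"][y:y+h,x:x+w],(400,325),interpolation=cv2.INTER_CUBIC))
cv2.imwrite("pics/p4.png",cv2.hconcat(o))
```

```text
(no output)
```

View pics/p4.png

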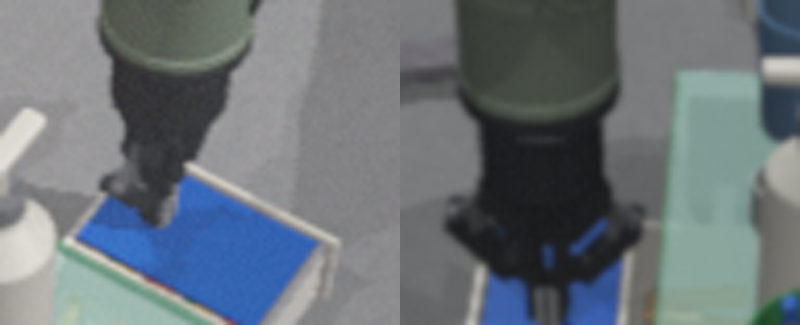

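The lid lies nearly flat, with the rim visible around it. I press on until I feel the stop.

```bash
python3 -m handwheel '[{"dx":0,"dy":0,"dz":0.1,"wx":0,"wy":0,"wz":0,"claw":0},{"dx":0,"dy":0,"dz":0,"wx":0,"wy":0,"wz":0,"claw":0}]' | grep -E "pos|^force"
python3 -m handwheel '[{"dx":0,"dy":0,"dz":0.1,"wx":0,"wy":0,"wz":0,"claw":0},{"dx":0,"dy":0,"dz":0,"wx":0,"wy":0,"wz":0,"claw":0}]' | grep -E "pos|^force"
```

```text
position: [0.5565, 0.0492, 0.0498]
force: [-1.5, -0.3, 10.8]
position: [0.5572, 0.0491, 0.0495]
force: [-2.4, -3.4, 22.7]
```

```bash
python3 -m handwheel '[{"dx":0,"dy":0,"dz":0.1,"wx":0,"wy":0,"wz":0,"claw":0},{"dx":0,"dy":0,"dz":0,"wx":0,"wy":0,"wz":0,"claw":0}]' | grep -E "pos|^force"; python3 lid.py
```

```text
position: [0.5579, 0.0489, 0.0492]
force: [-3.2, -4.8, 33.9]
[(np.float64(0.7968992248062016), np.float64(-0.04)), (np.float64(0.7894333843797856), np.float64(0.0)), (np.float64(0.7894333843797856), np.float64(-0.02))]
```

The stop is felt at 34 N with the lid flat. I lift off, back out in front of the tray and check the fingertip offset.

```bash
python3 -m handwheel '[{"dx":0,"dy":0,"dz":-3,"wx":0,"wy":0,"wz":0,"claw":0},{"dx":0,"dy":0,"dz":-5,"wx":0,"wy":0,"wz":0,"claw":0},{"dx":1,"dy":-5,"dz":0,"wx":0,"wy":0,"wz":0,"claw":0},{"dx":1,"dy":-5,"dz":0,"wx":0,"wy":0,"wz":0,"claw":0},{"dx":1,"dy":-2,"dz":0,"wx":0,"wy":0,"wz":0,"claw":0},{"dx":0,"dy":0,"dz":0,"wx":0,"wy":0,"wz":0.18,"claw":0},{"dx":0,"dy":0,"dz":0,"wx":0,"wy":0,"wz":0.18,"claw":0}]'; python3 where.py
python3 - <<'E'
from workcell import optics,monitor
from fit import *
import cv2
s=np.array(monitor.observe()["position"]);o=[]
for c in("scene","side"):
    f=optics.grab_frame(c)["frame"];P=proj(c,[s,s+[0,0,.025],s+[0,0,.073]]);x,y=(P[0]-[50,65]).astype(int);x=max(x,0);y=max(y,0)
    im=cv2.resize(f[y:y+100,x:x+100],(400,400),interpolation=cv2.INTER_CUBIC)
    for q,col in zip(P,((0,0,255),(0,255,255),(255,255,0))):cv2.drawMarker(im,tuple(map(int,(q-[x,y]+.5)*4)),col,cv2.MARKER_CROSS,14,1)
    o.append(im)
cv2.imwrite("pics/p5.png",cv2.hconcat(o))
E
python3 lid.py
```

```text
clock: 12.38
position: [0.4466, 0.1069, 0.1273]
tool_rot: [3.141, -0.0, 0.966]
force: [-0.5, -0.6, 0.2]
grip_width: 0.0
finger_force: 0.0
shelf frame x,y,z mm [-300.6   -0.   127.3] rpy [ 3.141 -0.     0.966] yaw err -0.371 q [ 0.14  0.44 -0.64  2.07  0.38  0.74 -1.35] F [-0.5 -0.6  0.2]
[(np.float64(0.944104134762634), np.float64(0.0)), (np.float64(0.944104134762634), np.float64(-0.02)), (np.float64(0.9291101055806938), np.float64(0.02))]
```

View pics/p5.png

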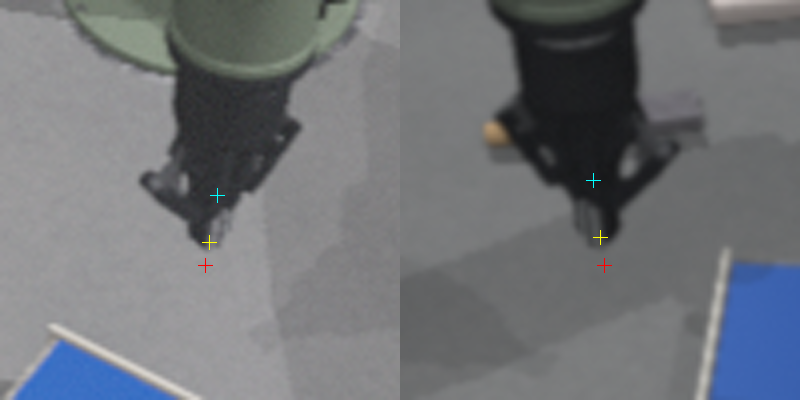

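The lid is flat (fit 0.0), and the real tips sit about 24 mm above the reported TCP (yellow cross). So I turn the hand to put the linkage along the shelf's y, and lean it back to clear the glass.

```bash
python3 -m handwheel '[{"dx":0,"dy":0,"dz":0,"wx":0,"wy":0,"wz":-0.177,"claw":0},{"dx":0,"dy":0,"dz":0,"wx":0,"wy":0,"wz":-0.177,"claw":0},{"dx":0,"dy":0,"dz":0,"wx":0,"wy":0,"wz":-0.177,"claw":0},{"dx":0,"dy":0,"dz":0,"wx":0,"wy":0,"wz":-0.177,"claw":0},{"dx":0,"dy":0,"dz":0,"wx":0,"wy":0,"wz":-0.177,"claw":0},{"dx":0,"dy":0,"dz":0,"wx":0,"wy":0,"wz":-0.177,"claw":0},{"dx":0,"dy":0,"dz":0,"wx":0,"wy":0,"wz":-0.177,"claw":0},{"dx":0,"dy":0,"dz":0,"wx":0,"wy":0,"wz":-0.177,"claw":0}]' >/dev/null
python3 -m handwheel '[{"dx":0,"dy":0,"dz":0,"wx":0,"wy":0,"wz":-0.177,"claw":0},{"dx":0,"dy":0,"dz":0,"wx":0,"wy":0,"wz":-0.177,"claw":0},{"dx":0,"dy":0,"dz":0,"wx":0,"wy":0,"wz":-0.177,"claw":0},{"dx":0,"dy":0,"dz":0,"wx":0,"wy":-0.175,"wz":0,"claw":0},{"dx":0,"dy":0,"dz":0,"wx":0,"wy":-0.175,"wz":0,"claw":0},{"dx":0,"dy":0,"dz":0,"wx":0,"wy":0,"wz":0,"claw":0}]' >/dev/null; python3 where.py
```

```text
shelf frame x,y,z mm [-300.1   -1.2  126.5] rpy [-3.131  0.313  2.925] yaw err 1.588 q [ 0.27  0.43 -0.98  2.29  1.08  0.68 -0.17] F [ 0.9  0.2 -0.2]
```

```bash
python3 -m handwheel '[{"dx":0,"dy":0,"dz":3,"wx":0,"wy":0,"wz":0,"claw":0},{"dx":0,"dy":0,"dz":3.5,"wx":0,"wy":0,"wz":0,"claw":0},{"dx":0,"dy":0,"dz":3.5,"wx":0,"wy":0,"wz":0.017,"claw":0},{"dx":0,"dy":0,"dz":0,"wx":0,"wy":0,"wz":0,"claw":0}]' >/dev/null; python3 where.py
```

```text
shelf frame x,y,z mm [-268.6   -2.4   29.1] rpy [-3.137  0.307  2.901] yaw err 1.564 q [ 0.15  0.67 -0.8   2.29  1.48  0.67 -0.5 ] F [0.2 0.9 0.5]
```

```bash
python3 -m handwheel '[{"dx":-1.43,"dy":0,"dz":0.46,"wx":0,"wy":0,"wz":0,"claw":0},{"dx":-0.95,"dy":0,"dz":0.3,"wx":0,"wy":0,"wz":0,"claw":0},{"dx":-0.95,"dy":0,"dz":0.3,"wx":0,"wy":0,"wz":0,"claw":0},{"dx":-0.95,"dy":0,"dz":0.3,"wx":0,"wy":0,"wz":0,"claw":0},{"dx":-1.43,"dy":0,"dz":0.45,"wx":0,"wy":0,"wz":0,"claw":0},{"dx":-1.43,"dy":0,"dz":0.45,"wx":0,"wy":0,"wz":0,"claw":0}]'; python3 where.py
python3 - <<'E'
from workcell import optics
import cv2
o=[]
for c,(x,y,w,h) in(("scene",(290,170,130,130)),("side",(260,110,130,130))):
    o.append(cv2.resize(optics.grab_frame(c)["frame"][y:y+h,x:x+w],(400,400),interpolation=cv2.INTER_CUBIC))
cv2.imwrite("pics/p6.png",cv2.hconcat(o))
E
```

```text
clock: 15.52
position: [0.5508, 0.0797, 0.0315]
tool_rot: [-3.14, 0.311, 2.9]
force: [-2.7, 2.9, 1.1]
grip_width: -0.0001
finger_force: 1.5
shelf frame x,y,z mm [-193.    -2.4   31.5] rpy [-3.14   0.311  2.9  ] yaw err 1.563 q [ 0.21  0.71 -0.76  2.13  1.38  0.65 -0.25] F [-2.7  2.9  1.1]
```

View pics/p6.png

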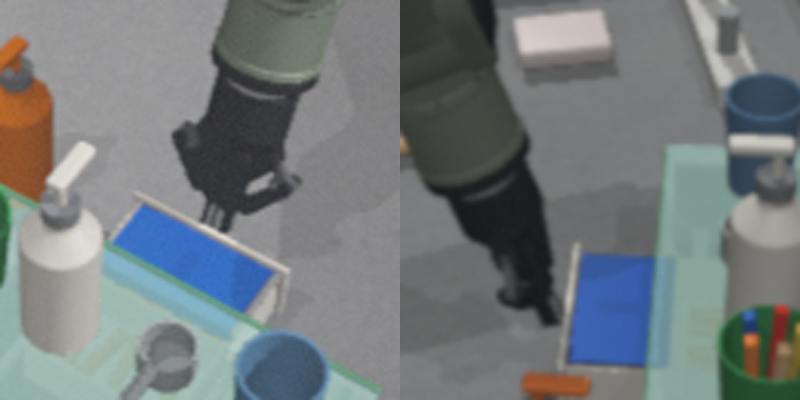

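The tray slides in with the flat lid passing under the glass, and the fingers are on the middle of the front panel. I continue gently.

```bash
python3 -m handwheel '[{"dx":-0.95,"dy":0,"dz":0.34,"wx":0,"wy":0,"wz":0,"claw":0},{"dx":-1.14,"dy":0,"dz":0.4,"wx":0,"wy":0,"wz":0,"claw":0},{"dx":-1.14,"dy":0,"dz":0.4,"wx":0,"wy":0,"wz":0,"claw":0},{"dx":-1.14,"dy":0,"dz":0.4,"wx":0,"wy":0,"wz":0,"claw":0},{"dx":-0.6,"dy":0,"dz":0.2,"wx":0,"wy":0,"wz":0,"claw":0},{"dx":0,"dy":0,"dz":0,"wx":0,"wy":0,"wz":0,"claw":0}]'; python3 where.py
```

```text
clock: 16.38
position: [0.6017, 0.0665, 0.0299]
tool_rot: [-3.139, 0.311, 2.899]
force: [-0.3, -0.1, -0.1]
grip_width: 0.0004
finger_force: 0.0
shelf frame x,y,z mm [-140.4   -3.4   29.9] rpy [-3.139  0.311  2.899] yaw err 1.561 q [ 0.24  0.76 -0.75  2.02  1.31  0.67 -0.1 ] F [-0.3 -0.1 -0.1]
```

```bash
python3 -m handwheel '[{"dx":-0.38,"dy":0,"dz":0.12,"wx":0,"wy":0,"wz":0,"claw":0},{"dx":-0.38,"dy":0,"dz":0.12,"wx":0,"wy":0,"wz":0,"claw":0}]'|grep -E "pos|^force"; python3 -m handwheel '[{"dx":-0.19,"dy":0,"dz":0.06,"wx":0,"wy":0,"wz":0,"claw":0},{"dx":0,"dy":0,"dz":0,"wx":0,"wy":0,"wz":0,"claw":0}]'|grep -E "pos|^force"; python3 where.py
```

```text
position: [0.609, 0.0649, 0.0299]
force: [-2.0, 1.2, -0.7]
position: [0.6112, 0.0644, 0.0301]
force: [0.1, 0.3, 0.7]
shelf frame x,y,z mm [-130.6   -3.3   30.1] rpy [-3.139  0.311  2.899] yaw err 1.562 q [ 0.25  0.76 -0.75  1.99  1.3   0.67 -0.07] F [0.1 0.3 0.7]
```

```bash
python3 -m handwheel '[{"dx":-0.1,"dy":0,"dz":0.03,"wx":0,"wy":0,"wz":0,"claw":0},{"dx":0,"dy":0,"dz":0,"wx":0,"wy":0,"wz":0,"claw":0}]'|grep -E "pos|^force"; python3 where.py
```

```text
position: [0.6121, 0.0642, 0.0301]
force: [-1.3, -0.1, -0.5]
shelf frame x,y,z mm [-129.7   -3.3   30.1] rpy [-3.139  0.311  2.899] yaw err 1.562 q [ 0.25  0.77 -0.75  1.99  1.3   0.67 -0.06] F [-1.3 -0.1 -0.5]
```

```bash
python3 -m handwheel '[{"dx":-0.19,"dy":0,"dz":0.06,"wx":0,"wy":0,"wz":0,"claw":0},{"dx":0,"dy":0,"dz":0,"wx":0,"wy":0,"wz":0,"claw":0}]'|grep -E "pos|^force"
```

```text
position: [0.6142, 0.0637, 0.0301]
force: [-0.2, 0.5, -1.0]
```

```bash
python3 -m handwheel '[{"dx":-0.19,"dy":0,"dz":0.06,"wx":0,"wy":0,"wz":0,"claw":0},{"dx":0,"dy":0,"dz":0,"wx":0,"wy":0,"wz":0,"claw":0}]'|grep -E "pos|^force"
```

```text
position: [0.6149, 0.0636, 0.0298]
force: [-12.0, 1.5, 5.8]
```

```bash
python3 -m handwheel '[{"dx":-0.1,"dy":0,"dz":0.03,"wx":0,"wy":0,"wz":0,"claw":0},{"dx":0,"dy":0,"dz":0,"wx":0,"wy":0,"wz":0,"claw":0}]'|grep -E "pos|^force"
```

```text
position: [0.6151, 0.0635, 0.0298]
force: [-20.9, 1.2, 12.9]
```

There's a hard stop at shelf x ≈ −127 mm, just where "home" was predicted. I back off along the reverse direction, rise and verify.

```bash
python3 -m handwheel '[{"dx":1.9,"dy":0,"dz":-0.6,"wx":0,"wy":0,"wz":0,"claw":0},{"dx":4,"dy":0,"dz":-1.3,"wx":0,"wy":0,"wz":0,"claw":0},{"dx":4,"dy":0,"dz":-1.3,"wx":0,"wy":0,"wz":0,"claw":0},{"dx":0,"dy":0,"dz":-5,"wx":0,"wy":0,"wz":0,"claw":0},{"dx":0,"dy":0,"dz":0,"wx":0,"wy":0,"wz":0,"claw":0}]'|grep -E "clock|pos|^force"
python3 - <<'E'
from workcell import optics
from fit import *
import cv2
p=np.load("p.npy");o=[]
for c,(x,y,w,h) in(("scene",(230,170,180,180)),("side",(270,120,180,180))):
    im=cv2.resize(optics.grab_frame(c)["frame"][y:y+h,x:x+w],(400,400),interpolation=cv2.INTER_CUBIC)
    Q=proj(c,S2W(p,[[-.125,-.082,.078],[-.125,.082,.078],[-.125,.082,.012],[-.125,-.082,.012]]))
    cv2.polylines(im,[((Q-[x,y]+.5)*400/180).astype(np.int32).reshape(-1,1,2)],True,(255,0,255),1);o.append(im)
    for n in("bottle","tumbler","peg_pot","soap_jar","brush","scoop"):
        g=[m["rect"] for m in optics.masks_of(n,c)][:4];print(c,n,[[[round(a-b) for a,b in zip(r,m["rect"])] for m in D[c,n] if abs(m["rect"][0]-r[0])<15] for r in g])
cv2.imwrite("pics/p7.png",cv2.hconcat(o))
E
```

```text
clock: 18.5
position: [0.5019, 0.0927, 0.0806]
force: [-0.3, -0.1, 0.7]
scene bottle [[[2, -1, -1, 1], [-13, -33, -1, -19]], [[15, 33, 2, 21], [0, 0, 1, 2]], [[-1, 2, 1, -2], [0, -41, -154, -90]]]
scene tumbler [[[3, -3, -1, 6]]]
scene peg_pot [[[-3, 1, 3, -2]]]
scene soap_jar [[[-2, -2, -2, 4]]]
scene brush [[[-4, -2, 1, 0]]]
scene scoop [[], [], []]
side bottle [[[-4, -1, 5, 0]], []]
side tumbler [[[3, 2, -3, -6]]]
side peg_pot [[[0, 0, -5, 2]]]
side soap_jar [[]]
side brush [[[1, 1, -1, 1]]]
side scoop [[]]
```

View pics/p7.png

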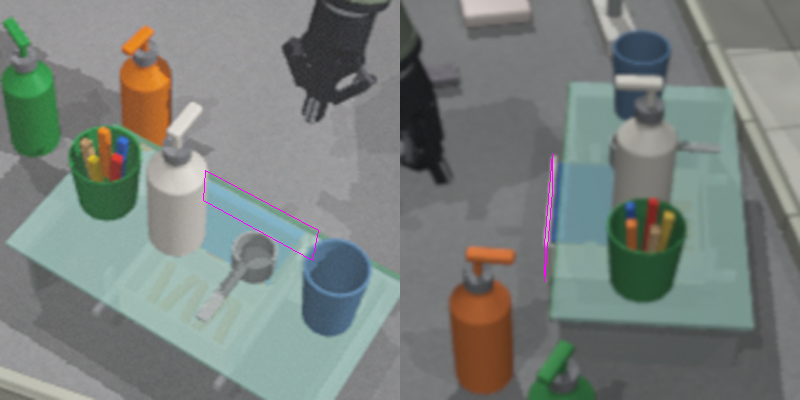

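The tray's front panel lies on the predicted home outline, the lid is flat under the glass, the bystanders are unmoved and the hand is clear.

```bash
python3 -c "
from workcell import job_done
print(job_done())"
```

```text
the job is handed in; nothing more can be done
None
```

I pushed the lid flat, then pushed the tray in to its stop under the glass. In the last pictures the bystanders stood where they began and the hand was clear. The job is handed in (about 18.5 s on the clock); no verdict was returned.

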